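# Fit the spindle rings and hold the centrifuge lid for its strut

## Robot

A 7-joint arm with a two-finger parallel gripper is mounted at the origin on the work surface. World frame = base frame: x ahead of the robot, y to its left, z up, the work surface at z = 0. Lengths are in m, angles in rad, forces in N, time in s.
With the tool pointing down it reaches from about 0.4 to 0.85 m from the base axis. Payload 10.4 kg.
Tool frame: the origin (TCP) lies between the finger pads; the fingertips stand 14 mm ahead of it and the grasp point (between the pads) lies 5 mm behind it (r.finger_overhang is the z of the fingertips in the tool frame, in m); z points along the fingers, y is the line along which they close (so a half turn about z gives the same grasp; the last joint's range is limited). The gripper opens to 87 mm and grips with 3 to 60 N. Pads are 19 mm wide; open, the fingers measure 117 mm over their backs; the gripper's body (75 mm by 190 mm) begins 51 mm behind the grasp point.
Start: joints at [1.143, 0.332, -0.065, 1.46, 0.022, 1.35, -0.088], TCP at [0.246, -0.575, 0.209] pointing down, gripper open.
Joint ranges: [-2.6, 2.6], [-0.5, 2.12], [-1.47, 1.34], [0.16, 2.42], [-1.27, 4.41], [0.06, 2.06], [-2.6, 2.6]. Speed limits (rad/s): [2.22, 2.22, 2.79, 2.79, 3.14, 3.14, 3.14].

## Interface

Orientations are given as a unit quaternion [x, y, z, w].
In Python, from bench import r, optics gives the robot as it stands.
- The arm moves only by the shell command python3 -m pendant 'ROWS' [FORCE]. ROWS is JSON, a list of rows, each a list of 7 numbers: the closure, from -1 (fully open) to 1 (shut), then the shift along the tool's x, y, z scaled (see below), then the turn, a rotation vector about the tool's x, y, z scaled (see below). In form: [[grip, x, y, z, rx, ry, rz], ...]. A call has 1 to 8 rows; each row is the pose to reach, as a shift and turn from the pose commanded when the call began, along the tool's axes at that moment; what a row does not reach only later rows make up. The controller multiplies each number of a shift by 0.3 m and each number of a turn by 120 degrees. A row lasts 1/8 s, in which the tool goes at most 62.5 mm and 10.7 degrees, less where a joint would pass 70% of its speed; a pose out of reach is approached as far as the arm can. A call with a number of a shift or a turn outside -1 to 1 is refused whole. A call with a gripper value outside its range is refused whole. The fingers move at their own pace and stop on an object; FORCE is the grip in N (left out, the last holds). Time passes only in rows, so rows that repeat a pose let the fingers close. It gives the time, the measured TCP pose, the force, the opening and the grip force at its end, in the units of the state.
- r.read_state(): the state, without advancing time (a new reading comes with each control period).
- optics.camera(name): name is "scene" or "top"; returns a dict with "pixels" (400x640x3 uint8, red, green, blue), "vfov" (degrees; the focal length in pixels is half the picture's height over the tangent of half this angle, whatever the lens; pixels are square), "cx", "cy" (the principal point, pixels), "D" ([k1, k2, p1, p2, k3] as OpenCV has them; the pictures are not rectified), "rvec" (rotation vector, rad) and "tvec" (3), from world to camera coordinates, as OpenCV has them. Camera axes: x right, y down, z forward; pixel columns grow to the right and rows downward; lengths in m; the calibration is good to about 2 mm. A picture is of the moment at which its call begins. There is no depth.
- r.close_job(): hands the job in; it is judged then, once.
The state is a dict: "time": time; "joint_positions": joint angles; "joint_vel": joint speeds; "joint_torque": joint torques, N m; "ee_pos": TCP position; "eef_rot": TCP orientation; "ft_force": force on the tool from outside, world axes, zero at the start; "torque": the same for the moment, N m; "width": finger opening in m; "grip_force": force on a finger pad.
Only numpy, scipy, OpenCV 4.12 (cv2) and the standard library are available. Lean on these libraries where they do the work, as an engineer would, in place of code of your own. Each camera call takes 0.05 s, during which the arm holds its last target. There are 200 camera calls.

## Task

The small bench centrifuge stands with its lid leaning wide open: slide the wide spacer ring and then the narrow collar down its spindle, each fully home and let go. Then swing the lid forward and hold it with the fingers at 50 degrees open (0 is closed), so that a colleague can refit its support strut; it would fall shut by itself, so never let it drop closed, and finish while still holding it steady there. Leave the tube rack, the bottle and the jar alone.

Things in the scene. Friction and masses are not known exactly. Their poses are not given: they have to be found in the camera images.
- centrifuge: White bench centrifuge, blue front, fixed, 243 x 240 mm, deck 100 mm high. Origin: on the bench directly below the spindle axis; x points from its front to its hinge side, y along the hinge, z up; turned by up to 0.25 rad. In the deck round the spindle is a round well 144 mm across and 40 mm deep (floor 60 mm above the bench).
- spindle_base (a point): Centre of the spindle's foot on the well floor, 60 mm above the bench; axes as centrifuge. The steel spindle is 16 mm in diameter and 45 mm tall; its top 9 mm taper to 9 mm diameter.
- spindle_tip (a point): Top of the spindle, 105 mm above the bench.
- lid_hinge (a point): Middle of the lid's hinge line, 110 mm above the bench and 105 mm behind the spindle axis (along the centrifuge's +x); axes as centrifuge. The hinge line runs along the centrifuge's y.
- lid (a joint): Lid angle, rad: 0 closed (level), growing as it opens; 50 degrees is 0.873. It starts resting against its back stop at 1.75; forward of about 1.57 it falls shut freely (no spring, hardly any friction). A white plate 182 mm long from the hinge, 220 mm wide, 12 mm thick, about 0.55 kg; a dark seal disc on its underside faces the robot when it stands open.
- lid_handle (a point): Middle of the steel bow handle on the lid's free edge: a round bar 14 mm thick, 110 mm long, parallel to the hinge line and 215 mm from it in the lid's plane, 26 mm clear of the plate's edge. At angle a it is 215*cos(a) mm from the hinge towards the centrifuge's front and 215*sin(a) mm above the hinge. The bar can turn between the fingers.
- spacer: Wide spacer ring, aluminium: 56 mm outer diameter, 21 mm bore, 16 mm high, about 90 g, lying flat on the bench. Origin: centre of its underside, z up its axis. Home: its underside on the well floor.
- collar: Narrow collar, steel: 36 mm outer diameter, 21 mm bore, 16 mm high, about 60 g, lying flat on the bench. Origin: centre of its underside, z up its axis. Home: on top of the spacer, its underside 16 mm above the well floor.
- tube_rack: Bystander: blue tube rack with capped tubes, 60 x 150 mm, 73 mm high; origin under its centre.
- reagent: Bystander: amber bottle, 48 mm diameter, 110 mm high; origin under its centre.
- jar: Bystander: clear jar with a grey cap, 56 mm diameter, 60 mm high; origin under its centre.
Things that resemble listed ones, but are neither listed nor needed, are in the scene too. Leave any purple look-alike of the collar alone. Several things look just like the spacer: the one meant starts nearest to the robot's base.

How it is judged:
By the outcome, as a careful person would: the job done as asked, in the order asked, and still so for the second after the job is handed in, while the arm keeps its last pose, push and grip.
It also fails if it takes over 72 s, if anything falls off the work surface, if the arm or the gripper's body presses on something with over 40 N, if the wrist force passes 120 N, or if a joint passes its speed limit or range.

## Working session

There is one attempt and no reset: what is moved stays moved. The work goes in short steps, Python scripts to look and compute and a shell command to move; the robot and the scene stay as the last step left them, time stands still between calls to the robot, and variables do not carry over. Pictures are saved under pics/ and viewed, at most 10 in all, crops included, and the job is handed in when it is done.

```bash
ls; mkdir -p pics
python3 - <<'E'
from bench import r, optics
import cv2
s=r.read_state(); print(s['time'],s['ee_pos'],s['eef_rot'],s['width'],r.finger_overhang)
for n in("scene","top"):
    c=optics.camera(n); cv2.imwrite(f'pics/{n}0.png',c['pixels'][:,:,::-1]); print(n,c['vfov'],c['cx'],c['cy'],c['D'],c['rvec'],c['tvec'])
E
```

```text
pics
0.0 [ 0.24600649 -0.57411193  0.20785383] [ 9.79579849e-01  2.01054297e-01 -1.67118424e-04 -6.79457605e-04] 0.0871717480869865 0.014
scene 45.98255276315607 320.84457046738953 204.06180685805194 [-0.09042009  0.          0.          0.          0.        ] [ 2.29149077  0.12146952 -0.05807124] [-0.57026102 -0.04769439  1.24782473]
top 42.47885956614984 326.6972356310599 210.00494200684426 [-0.15923298  0.          0.          0.          0.        ] [ 2.21136227 -2.17155461  0.08226169] [-0.14101499  0.5870707   1.4217263 ]
```

View pics/scene0.png

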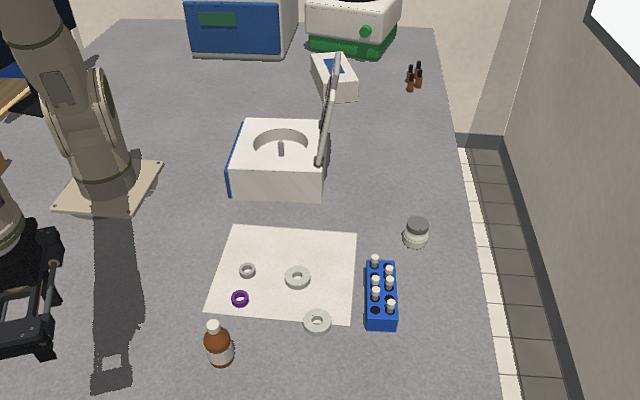

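View pics/top0.png

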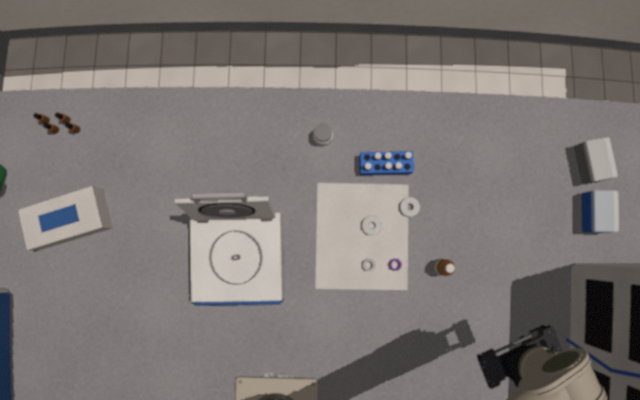

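The scene picture shows the centrifuge with its open lid (spindle about 281,147), the collar (247,270), the purple ring (240,298) and two spacer look-alikes (298,277 and 317,321). In the top picture the spindle is at 235,257, the collar at 367,265 and the spacers at 371,225 and 410,207. The near spacer is the one at 371,225.

```bash
cat > h.py <<'E'
import numpy as np, cv2
from scipy.spatial.transform import Rotation as R
from bench import r, optics
def ray(c,uv):
    f=200/np.tan(np.radians(c['vfov']/2)); K=np.array([[f,0,c['cx']],[0,f,c['cy']],[0,0,1]])
    p=cv2.undistortPoints(np.array(uv,float).reshape(-1,1,2),K,np.array(c['D']))[:,0]
    M=cv2.Rodrigues(np.array(c['rvec']))[0]; o=-M.T@np.array(c['tvec'])
    return o,np.c_[p,np.ones(len(p))]@M
def onz(c,uv,z):
    o,d=ray(c,uv); return (o+d*((z-o[2])/d[:,2])[:,None])
def proj(c,P):
    f=200/np.tan(np.radians(c['vfov']/2)); K=np.array([[f,0,c['cx']],[0,f,c['cy']],[0,0,1]])
    return cv2.projectPoints(np.array(P,float).reshape(-1,3),np.array(c['rvec']),np.array(c['tvec']),K,np.array(c['D']))[0][:,0]
def crop(c,x0,y0,x1,y1,k): return cv2.resize(c['pixels'][y0:y1,x0:x1,::-1],None,fx=k,fy=k,interpolation=cv2.INTER_CUBIC)
E
python3 - <<'E'
from h import *
S=optics.camera('scene');T=optics.camera('top')
a=crop(T,180,185,290,310,3);b=crop(T,350,200,425,285,4)
c=crop(S,220,100,350,205,3);d=crop(S,225,255,335,340,3)
W=np.zeros((600,800,3),np.uint8)
def put(i,y,x):
    i=i[:600-y,:800-x]; W[y:y+i.shape[0],x:x+i.shape[1]]=i
put(a[:340],0,0);put(b,0,340);put(d,345,0);put(c[:255],345,340)
cv2.imwrite('pics/crops.png',W)
for n,c,u in(('T',T,[[371,225],[367,265],[410,207],[395,265]]),('S',S,[[298,275],[247,269],[317,319],[240,297]])): print(n,onz(c,u,.016).round(3)[:,:2].tolist())
print(onz(T,[[235,257]],.105),onz(S,[[281,141]],.105))
print(onz(T,[[190,302],[283,300],[281,213]],.1),onz(S,[[244,118],[231,162],[322,167]],.1))
E
```

```text
T [[0.55, -0.256], [0.438, -0.246], [0.603, -0.366], [0.439, -0.325]]
S [[0.553, -0.261], [0.441, -0.257], [0.606, -0.368], [0.444, -0.332]]
[[0.45538396 0.10958656 0.105     ]] [[0.45876799 0.10421372 0.105     ]]
[[ 0.33289396  0.2286009   0.1       ]
 [ 0.3449062  -0.01903485  0.1       ]
 [ 0.57402463 -0.00890986  0.1       ]] [[0.33388123 0.21532472 0.1       ]
 [0.34982147 0.00803629 0.1       ]
 [0.57547864 0.01043177 0.1       ]]
```

View pics/crops.png

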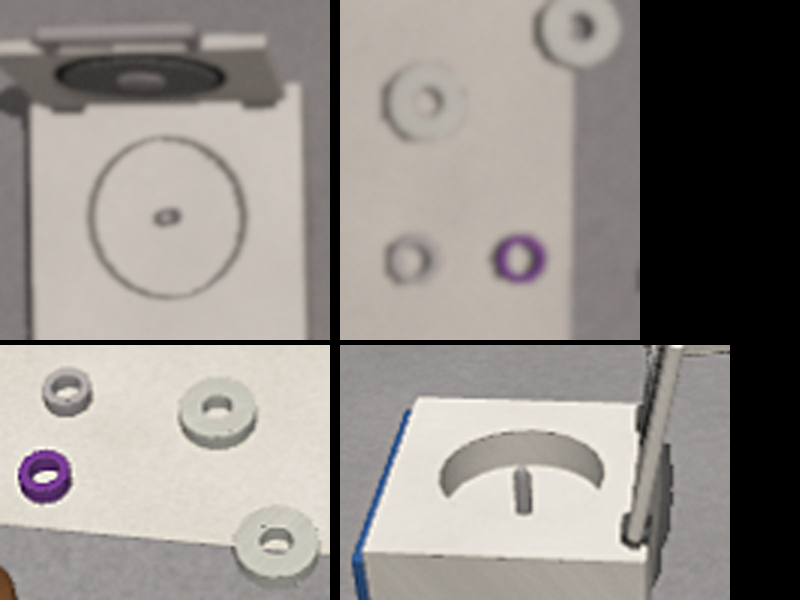

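The crops show the spacer and collar clear of everything else, with a visible well rim and a clean spindle. Next I'll get sub-pixel centres: ring silhouettes cast to mid-height, and the well rim fitted at z=0.1.

```bash
cat > m.py <<'E'
from h import *
def sil(c,x,y,w,name,k=6):
    im=cv2.resize(c['pixels'][y-w:y+w,x-w:x+w],None,fx=k,fy=k,interpolation=cv2.INTER_CUBIC).astype(float)
    bg=np.median(np.r_[im[:20].reshape(-1,3),im[-20:].reshape(-1,3)],0)
    d=np.abs(im-bg).max(2); m=(d>0.4*np.percentile(d,90)).astype(np.uint8)
    # chroma mask: paper is warmer
    ch=(im[:,:,0]-im[:,:,2]); b=bg[0]-bg[2]; t=np.percentile(ch,5)
    m=(ch<(b+t)/2).astype(np.uint8)
    cs=cv2.findContours(m,0,2)[0]; C=max(cs,key=cv2.contourArea); M=cv2.moments(cv2.convexHull(C))
    u=np.array([M['m10'],M['m01']])/M['m00']; px=(u+.5)/k-.5+[x-w,y-w]
    print(name,px.round(2),onz(c,px,.008).round(4),'bbox',np.array(cv2.boundingRect(C))/k,b,t)
    v=im.astype(np.uint8)[:,:,::-1].copy(); cv2.drawContours(v,[C],-1,(0,0,255),1); return v
def circ(P):
    A=np.c_[2*P,np.ones(len(P))]; s=np.linalg.lstsq(A,(P**2).sum(1),rcond=None)[0]; return s[:2],np.sqrt(s[2]+s[:2]@s[:2])
E
cat > m1.py <<'E'
from m import *
S=optics.camera('scene');T=optics.camera('top')
v=[sil(T,372,225,16,'spT'),sil(T,367,265,11,'coT',9),sil(S,298,276,20,'spS',5),sil(S,247,270,14,'coS',7)]
W=np.hstack([cv2.resize(i,(200,200)) for i in v])
# well rim, top view: dark ring pixels
g=cv2.cvtColor(T['pixels'],cv2.COLOR_RGB2GRAY).astype(float); c0=np.array([235.6,257.]); P=[]
for a in np.linspace(0,2*np.pi,120,endpoint=False):
    rr=np.arange(22,32,.25); q=c0+np.c_[np.cos(a)*rr,np.sin(a)*rr]
    s=cv2.remap(g.astype(np.float32),q[:,0].astype(np.float32)[None],q[:,1].astype(np.float32)[None],1)[0]
    i=s.argmin()
    if s[i]<np.median(s)-12: P.append(q[i])
P=np.array(P); X=onz(T,P,.1)[:,:2]
for _ in range(3):
    c,R0=circ(X); e=abs(np.linalg.norm(X-c,axis=1)-R0); X=X[e<max(.003,2*np.median(e))]
print('rimT',len(X),c,R0)
# scene: rim edge above (deck white -> wall grey), scan upward columns
g=cv2.cvtColor(S['pixels'],cv2.COLOR_RGB2GRAY).astype(float); P=[]
for x in range(258,306):
    col=g[122:160,x]; d=np.diff(col); i=d[:25].argmin()
    if d[i]<-15: P.append([x,122+i+.5])
X=onz(S,P,.1)[:,:2]
for _ in range(5):
    c,R0=circ(X); e=abs(np.linalg.norm(X-c,axis=1)-R0); X=X[e<max(.003,2*np.median(e))]
print('rimS',len(X),c,R0)
# front edge direction: deck/blue edge
hsv=cv2.cvtColor(T['pixels'],cv2.COLOR_RGB2HSV); m=cv2.inRange(hsv,(100,90,40),(130,255,255)); ys,xs=np.nonzero(m[290:312,185:290]); 
pts=[[x,290+m[290:312,x].argmax()] for x in range(195,279) if m[290:312,x].any()]
Q=onz(T,pts,.1)[:,:2]; k=np.polyfit(Q[:,1],Q[:,0],1); print('front slope dx/dy',k,'yaw',-np.arctan(k[0]))
# side edges of deck in S
cv2.imwrite('pics/sil.png',W)
E
python3 m1.py
```

```text
spT [370.65 225.19] [[ 0.5496 -0.2554  0.008 ]] bbox [ 4.66666667  7.         20.83333333 19.33333333] 17.0 11.0
coT [367.83 264.52] [[ 0.4386 -0.249   0.008 ]] bbox [ 5.88888889  4.55555556 13.11111111 12.55555556] 16.0 9.0
spS [297.1  281.81] [[ 0.5524 -0.2734  0.008 ]] bbox [ 7.2 20.4 25.2 13.4] 16.0 9.0
coS [246.86 270.57] [[ 0.4397 -0.2544  0.008 ]] bbox [ 6.14285714  7.28571429 16.28571429 15.57142857] 17.0 4.0
rimT 120 [0.45483819 0.10989047] 0.06860667810830533
rimS 39 [0.45727322 0.10207353] 0.07262553587043687
front slope dx/dy [-0.04475666  0.34002655] yaw 0.04472680813490708
```

View pics/sil.png

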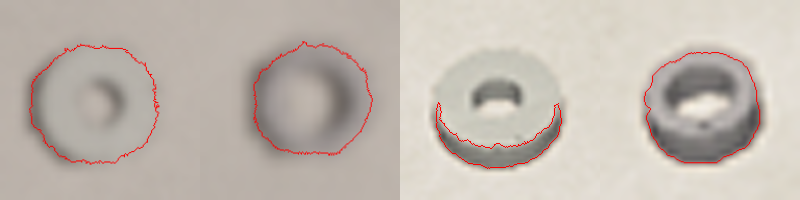

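```bash
cat > go.py <<'E'
import sys
from h import *
# go.py x y z toolx_yaw_deg [pitch_deg]: rows numbers from the measured pose
s=r.read_state(); p=np.array(s['ee_pos']); Rc=R.from_quat(s['eef_rot'])
x,y,z,yaw=map(float,sys.argv[1:5]); pit=float(sys.argv[5]) if len(sys.argv)>5 else 0
Rt=R.from_euler('z',yaw,degrees=True)*R.from_euler('x',180,degrees=True)
if pit: Rt=R.from_rotvec(np.radians(pit)*np.array([-np.sin(np.radians(CY)),np.cos(np.radians(CY)),0])if 0 else [0,np.radians(pit),0])*Rt
d=Rc.inv().apply([x,y,z]-p); w=(Rc.inv()*Rt).as_rotvec(degrees=True)
print('t',round(s['time'],2),'pos',p.round(4),'yaw',round(np.degrees(np.arctan2(*Rc.apply([1,0,0])[[1,0]])),1),'w',round(s['width'],4),'F',np.round(s['ft_force'],1))
print('shift',(d/.3).round(3),'turn',(w/120).round(3),'|mm|',np.linalg.norm(d)*1000,'deg',np.linalg.norm(w))
E
python3 - <<'E'
from h import *
S=optics.camera('scene');print(onz(S,[[297.7,277.6]],.008))
E
for y in 90 -90; do python3 go.py .5505 -.259 .15 $y;done; python3 -c "
from bench import r;print(r.read_state()['joint_positions'])"
```

```text
[[ 0.55207492 -0.26192006  0.008     ]]
t 0.35 pos [ 0.2461 -0.5744  0.2085] yaw 23.2 w 0.0871 F [-0.1 -0.6  0.1]
shift [ 1.347 -0.567  0.195] turn [-0.    -0.    -0.557] |mm| 442.1900461972259 deg 66.80605486348966
t 0.35 pos [ 0.2461 -0.5744  0.2085] yaw 23.2 w 0.0871 F [-0.1 -0.6  0.1]
shift [ 1.347 -0.567  0.195] turn [-0.     0.     0.943] |mm| 442.1900461972259 deg 113.19394733166095
[ 1.14338136  0.33237152 -0.06471544  1.46028169  0.02159401  1.34989842
 -0.08852459]
```

```bash
python3 -m pendant '[[-1,0.2,-0.08,0,0,0,-0.08],[-1,0.4,-0.17,0,0,0,-0.16],[-1,0.6,-0.25,0,0,0,-0.25],[-1,0.8,-0.34,0,0,0,-0.33],[-1,1,-0.42,0,0,0,-0.42],[-1,1,-0.42,0,0,0,-0.5],[-1,1,-0.42,0,0,0,-0.557]]'; python3 go.py .5505 -.259 .06 90
```

```text
time: 1.23
ee_pos: [0.4736, -0.3388, 0.2087]
eef_rot: [0.704, 0.71, 0.0, 0.0]
ft_force: [0.6, 0.0, -0.8]
width: 0.0872
grip_force: 0.0
t 1.23 pos [ 0.4736 -0.3388  0.2087] yaw 90.5 w 0.0872 F [ 0.6  0.  -0.8]
shift [0.264 0.258 0.496] turn [ 0.    -0.     0.004] |mm| 185.4260225195463 deg 0.486837424939598
```

```bash
python3 -m pendant '[[-1,0.15,0.15,0.05,0,0,0],[-1,0.264,0.258,0.2,0,0,0],[-1,0.264,0.258,0.4,0,0,0],[-1,0.264,0.258,0.56,0,0,0],[-1,0.264,0.258,0.635,0,0,0],[-1,0.264,0.258,0.635,0,0,0],[0.4,0.264,0.258,0.635,0,0,0],[0.4,0.264,0.258,0.635,0,0,0]]' 6; python3 go.py .5505 -.259 .017 90;  python3 -m pendant '[[0.6,0,0,0,0,0,0],[0.6,0,0,0,0,0,0]]' 6; python3 go.py .5505 -.259 .017 90
```

```text
time: 2.22
ee_pos: [0.5506, -0.2618, 0.0198]
eef_rot: [0.707, 0.707, 0.0, 0.001]
ft_force: [0.4, -0.5, -0.5]
width: 0.0743
grip_force: 0.0
t 2.23 pos [ 0.5506 -0.2618  0.0198] yaw 90.0 w 0.0743 F [ 0.4 -0.5 -0.5]
shift [ 0.009 -0.     0.009] turn [0.001 0.001 0.   ] |mm| 3.961020762433558 deg 0.15071329902025915
time: 2.48
ee_pos: [0.5499, -0.2615, 0.0187]
eef_rot: [0.707, 0.707, 0.0, 0.0]
ft_force: [0.0, -0.1, -0.4]
width: 0.0545
grip_force: 0.0
t 2.48 pos [ 0.5499 -0.2615  0.0187] yaw 90.0 w 0.0545 F [ 0.  -0.1 -0.4]
shift [0.008 0.002 0.006] turn [0. 0. 0.] |mm| 3.050630427955198 deg 0.05596793257799228
```

```bash
python3 -m pendant '[[0.6,0,0,0,0,0,0],[0.6,0,0,0,0,0,0],[0.6,0,0,0,0,0,0]]' 6
python3 - <<'E'
from h import *
S=optics.camera('scene');T=optics.camera('top')
W=np.hstack([cv2.resize(crop(S,230,220,380,350,1),(400,347),interpolation=2),cv2.resize(crop(T,330,180,450,284,1),(400,347),interpolation=2)])
cv2.imwrite('pics/g1.png',W)
E
```

```text
time: 2.85
ee_pos: [0.5496, -0.2613, 0.0181]
eef_rot: [0.707, 0.707, -0.0, 0.0]
ft_force: [0.6, 0.6, -0.7]
width: 0.0252
grip_force: 0.0
```

View pics/g1.png

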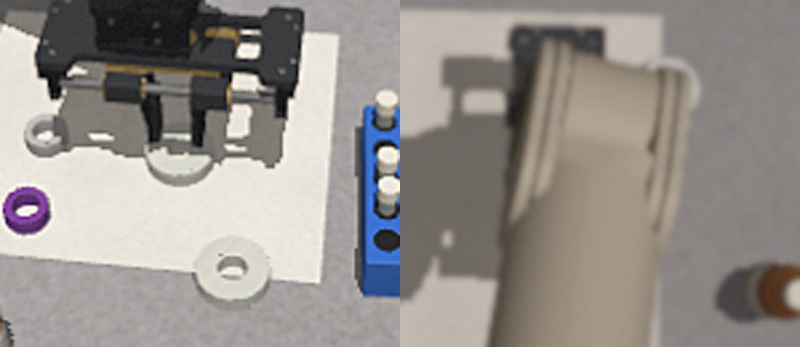

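The fingers are standing just behind the ring (ring about 297,279; tips about 294,275), so they missed it. I'll compare the projected fingertips with where they appear.

Run:
```python
from h import *
s=r.read_state();p=np.array(s['ee_pos']);print(p,s['width'])
S=optics.camera('scene')
b=s['width']/2
q=proj(S,[[p[0]-b,p[1],p[2]-.014],[p[0]+b,p[1],p[2]-.014]]);print(q)
v=crop(S,260,235,340,300,10)
for u in q: cv2.drawMarker(v,tuple(int(i) for i in (u-[260,235]+.5)*10),(0,0,255),0,20,2)
cv2.imwrite('pics/g2.png',v[:600])
```

```text
[ 0.54965537 -0.26130644  0.01815921] 0.020191225927089135
[[292.01704055 278.04893365]
 [301.36200099 278.83167139]]
```

View pics/g2.png

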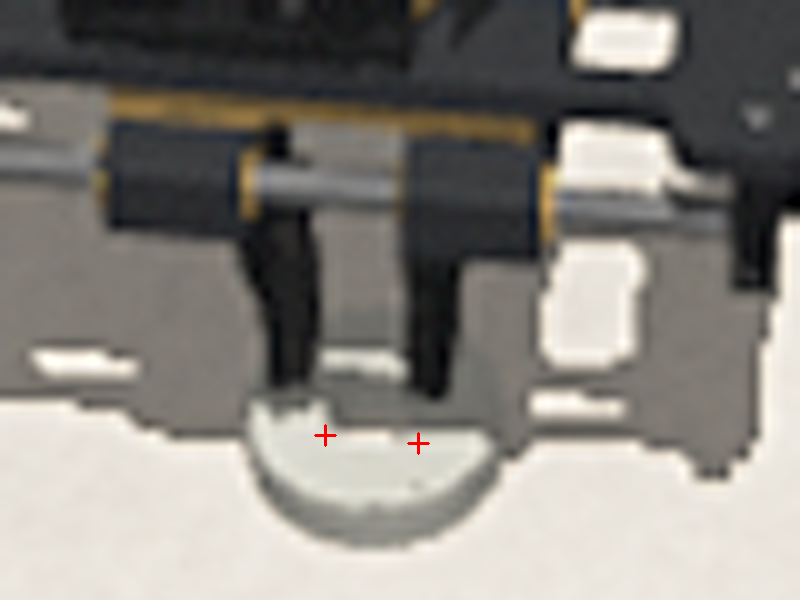

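The tips appear about 4 px higher than predicted, as if they were about 13 mm higher and skimming the ring's top. I'll open and go down gently, watching the force.

```bash
python3 -m pendant '[[-1,0,0,0,0,0,0],[-1,0,0,0,0,0,0],[-1,0,0,0,0,0,0],[-1,0,0,0,0,0,0],[-1,0,0,0.006,0,0,0],[-1,0,0,0.012,0,0,0],[-1,0,0,0.012,0,0,0],[-1,0,0,0.012,0,0,0]]' 6;  python3 - <<'E'
from h import *
s=r.read_state();p=np.array(s['ee_pos']);print(p,s['width'],s['ft_force'])
S=optics.camera('scene')
b=s['width']/2
q=np.vstack([proj(S,[[p[0]-b,p[1],z],[p[0]+b,p[1],z]]) for z in (p[2]-.014,p[2])]);print(q)
v=crop(S,260,235,340,295,10)
for u in q: cv2.drawMarker(v,tuple(int(i) for i in (u-[260,235]+.5)*10),(0,0,255),0,20,2)
cv2.imwrite('pics/g3.png',v[:600])
E
```

```text
time: 4.0
ee_pos: [0.5497, -0.2613, 0.0145]
eef_rot: [0.707, 0.707, 0.0, 0.0]
ft_force: [-0.4, -0.5, 0.5]
width: 0.0854
grip_force: 0.0
[ 0.54968943 -0.26129686  0.01454421] 0.08538774591111167 [-0.39391316 -0.48365382  0.49232784]
[[277.1330388  277.86076385]
 [316.55120507 281.16992634]
 [276.70295022 273.63741649]
 [316.49439017 276.94752797]]
```

View pics/g3.png

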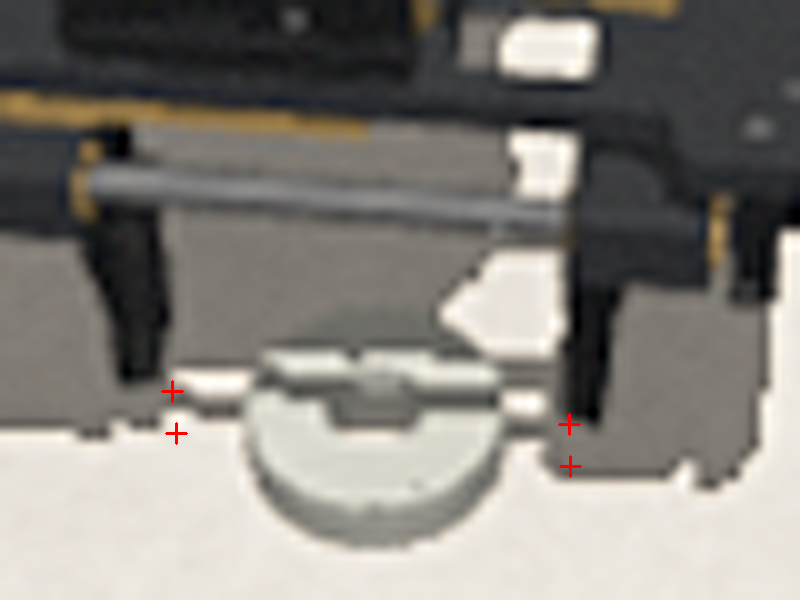

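```bash
python3 -m pendant '[[-1,0,0,0.005,0,0,0],[-1,0,0,0.01,0,0,0],[-1,0,0,0.01,0,0,0]]';python3 -m pendant '[[-1,0,0,0.005,0,0,0],[-1,0,0,0.01,0,0,0],[-1,0,0,0.01,0,0,0]]'
```

```text
time: 4.42
ee_pos: [0.5495, -0.2612, 0.0114]
eef_rot: [0.707, 0.707, -0.0, -0.0]
ft_force: [0.2, 0.2, 0.0]
width: 0.0872
grip_force: 0.0
time: 4.8
ee_pos: [0.5495, -0.2613, 0.0084]
eef_rot: [0.707, 0.707, -0.0, -0.0]
ft_force: [-0.3, 0.4, 0.2]
width: 0.087
grip_force: 0.0
```

```bash
python3 -m pendant '[[-1,0,0,0.005,0,0,0],[-1,0,0,0.01,0,0,0],[-1,0,0,0.01,0,0,0]]';python3 -m pendant '[[-1,0,0,0.005,0,0,0],[-1,0,0,0.01,0,0,0],[-1,0,0,0.01,0,0,0]]'
python3 - <<'E'
from bench import r; print(r.finger_overhang, [a for a in dir(r) if a[0]!='_'])
E
```

```text
time: 5.18
ee_pos: [0.5496, -0.2613, 0.0054]
eef_rot: [0.707, 0.707, -0.0, -0.0]
ft_force: [0.9, 0.1, -0.2]
width: 0.0872
grip_force: 0.0
time: 5.55
ee_pos: [0.5496, -0.2613, 0.0024]
eef_rot: [0.707, 0.707, -0.0, -0.0]
ft_force: [-0.2, -0.2, 1.0]
width: 0.0869
grip_force: 0.0
0.014 ['PlanningError', 'close_job', 'finger_overhang', 'read_state']
```

```bash
python3 -m pendant '[[0.6,0,0,0,0,0,0],[0.6,0,0,0,0,0,0],[0.6,0,0,0,0,0,0],[0.6,0,0,0,0,0,0],[0.6,0,0,0,0,0,0]]' 6
```

```text
time: 6.18
ee_pos: [0.5498, -0.2613, 0.0027]
eef_rot: [0.707, 0.707, 0.0, 0.0]
ft_force: [0.1, 0.4, 1.5]
width: 0.0448
grip_force: 0.3
```

```bash
python3 -m pendant '[[0.6,0,0,0,0,0,0],[0.6,0,0,0,0,0,0]]' 6;  python3 - <<'E'
from h import *
s=r.read_state();p=np.array(s['ee_pos']);print(p,s['width'],s['grip_force'])
S=optics.camera('scene')
b=s['width']/2
q=np.vstack([proj(S,[[p[0]-b,p[1],z],[p[0]+b,p[1],z]]) for z in (p[2]-.014,p[2])])
v=crop(S,260,235,340,295,10)
for u in q: cv2.drawMarker(v,tuple(int(i) for i in (u-[260,235]+.5)*10),(0,0,255),0,20,2)
cv2.imwrite('pics/g4.png',v[:600])
E
```

```text
time: 6.42
ee_pos: [0.5498, -0.2613, 0.0027]
eef_rot: [0.707, 0.707, 0.0, 0.0]
ft_force: [0.5, -0.2, 0.5]
width: 0.0249
grip_force: 0.6
[ 0.54979884 -0.2613107   0.00268015] 0.024928924208534584 0.5738177588128224
```

View pics/g4.png

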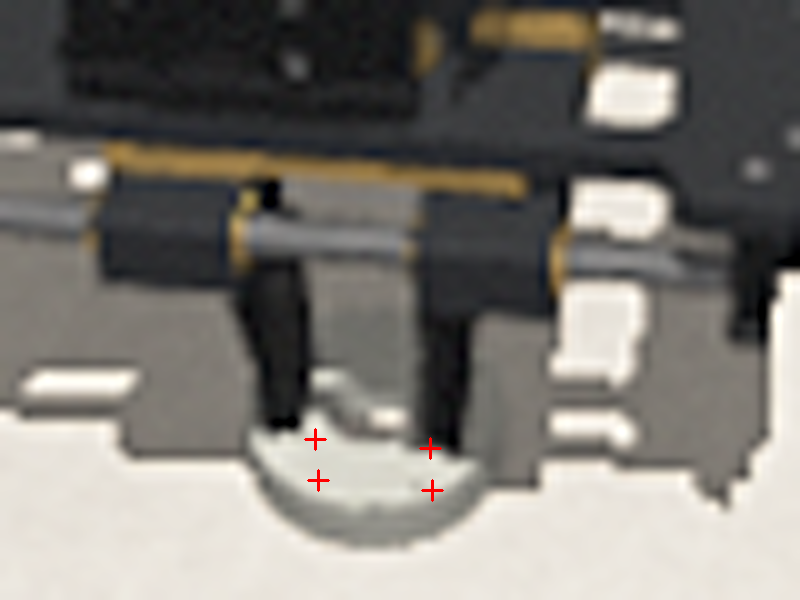

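The tips still overlap the ring's face without gripping, so the reported height looks biased. I'll touch the empty bench beside the ring to measure the true tip offset in z, and image the tips there.

```bash
python3 -m pendant '[[0.6,0,0,-0.1,0,0,0],[0.6,0.15,0,-0.1,0,0,0],[0.3,0.28,0,-0.05,0,0,0],[0.3,0.28,0,0,0,0,0],[0.3,0.28,0,0.01,0,0,0],[0.3,0.28,0,0.02,0,0,0],[0.3,0.28,0,0.02,0,0,0]]';python3 -m pendant '[[0.3,0,0,0.008,0,0,0],[0.3,0,0,0.016,0,0,0],[0.3,0,0,0.016,0,0,0]]'
```

```text
time: 7.35
ee_pos: [0.5496, -0.1783, -0.0034]
eef_rot: [0.707, 0.707, -0.0, 0.0]
ft_force: [0.4, -0.1, 0.5]
width: 0.0304
grip_force: 0.0
time: 7.72
ee_pos: [0.5495, -0.1773, -0.0084]
eef_rot: [0.707, 0.707, -0.0, -0.0]
ft_force: [-0.2, -0.7, 0.4]
width: 0.0307
grip_force: 0.0
```

```bash
python3 -m pendant '[[0.3,0,0,0.008,0,0,0],[0.3,0,0,0.016,0,0,0],[0.3,0,0,0.016,0,0,0]]';python3 -m pendant '[[0.3,0,0,0.006,0,0,0],[0.3,0,0,0.012,0,0,0],[0.3,0,0,0.012,0,0,0]]'
```

```text
time: 8.1
ee_pos: [0.5496, -0.1773, -0.0132]
eef_rot: [0.707, 0.707, -0.0, -0.0]
ft_force: [-1.2, -0.6, 0.7]
width: 0.0308
grip_force: 0.0
time: 8.48
ee_pos: [0.5497, -0.1774, -0.0136]
eef_rot: [0.707, 0.707, -0.001, 0.0]
ft_force: [-16.6, 4.7, 37.7]
width: 0.0307
grip_force: 18.4
```

Bench contact comes at a reported TCP z of -0.0133, so the tips really stand 13 mm above the reported TCP height. The same touch gives the tips' x,y in the picture.

```bash
python3 -m pendant '[[0.3,0,0,-0.012,0,0,0],[0.3,0,0,-0.012,0,0,0]]'
python3 - <<'E'
from h import *
s=r.read_state();p=np.array(s['ee_pos']);print(p,s['width'])
S=optics.camera('scene');T=optics.camera('top')
b=s['width']/2
q=proj(S,[[p[0]-b,p[1],0.],[p[0]+b,p[1],0.]]);print(q)
v=crop(S,260,215,320,285,8); o=np.array([260,215])
for u in q: cv2.drawMarker(v,tuple(int(i) for i in (u-o+.5)*8),(0,0,255),0,20,2)
t=crop(T,310,170,400,270,3)
W=np.zeros((560,800,3),np.uint8);W[:,:480]=v;W[:300,500:770]=t
cv2.imwrite('pics/g5.png',W)
E
```

```text
time: 8.72
ee_pos: [0.5498, -0.1774, -0.0129]
eef_rot: [0.707, 0.707, 0.0, 0.0]
ft_force: [0.2, 0.8, -0.7]
width: 0.0304
grip_force: 0.0
[ 0.54978767 -0.17739812 -0.01286363] 0.030429382616864394
[[295.50664198 250.57620472]
 [308.76512595 251.61497285]]
```

View pics/g5.png

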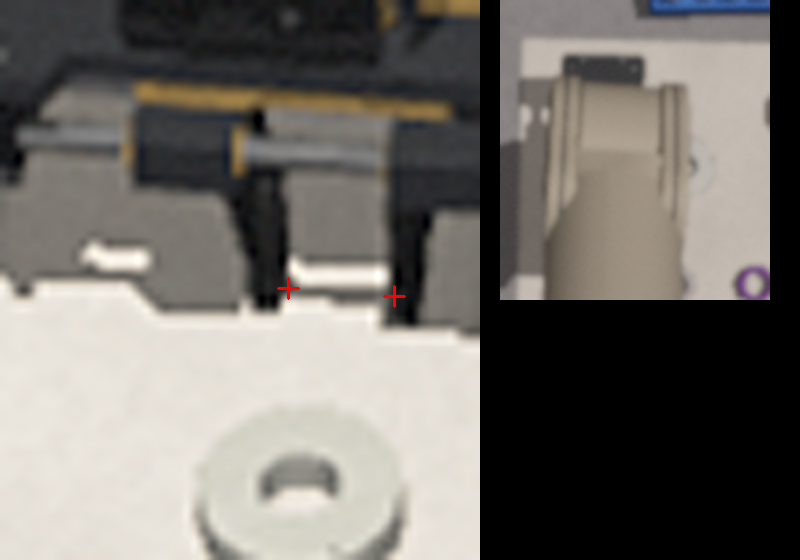

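S and the arm agree within about 2 mm in x and y, so only z is biased, by 27 mm (tip z = TCP z + 0.013). Now I'll grip the ring at the right height.

```bash
python3 -m pendant '[[-1,0,0,-0.1,0,0,0],[-1,-0.1,0.007,-0.13,0,0,0],[-1,-0.283,0.007,-0.13,0,0,0],[-1,-0.283,0.007,-0.13,0,0,0],[-1,-0.283,0.007,-0.05,0,0,0],[-1,-0.283,0.007,-0.006,0,0,0],[-1,-0.283,0.007,-0.006,0,0,0],[0.6,-0.283,0.007,-0.006,0,0,0]]' 6; python3 -m pendant '[[0.6,0,0,0,0,0,0],[0.6,0,0,0,0,0,0],[0.6,0,0,0,0,0,0],[0.6,0,0,0,0,0,0],[0.6,0,0,0,0,0,0]]' 6;python3 go.py .5505 -.262 -.011 0
```

```text
time: 9.82
ee_pos: [0.5518, -0.2617, -0.0114]
eef_rot: [0.707, 0.707, 0.0, -0.0]
ft_force: [-0.8, 0.3, 0.6]
width: 0.0823
grip_force: 0.0
time: 10.45
ee_pos: [0.5518, -0.2622, -0.0111]
eef_rot: [0.707, 0.707, -0.0, 0.0]
ft_force: [-1.1, -0.6, 1.6]
width: 0.056
grip_force: 6.0
t 10.45 pos [ 0.5518 -0.2622 -0.0111] yaw 90.0 w 0.056 F [-1.1 -0.6  1.6]
shift [ 0.001 -0.004 -0.   ] turn [0.   0.   0.75] |mm| 1.3279375989015347 deg 90.03269989269313
```

```bash
python3 -m pendant '[[-1,0,0,0,0,0,0],[-1,0,0,0,0,0,0],[-1,0,0,0,0,0,0.09],[-1,0,0,0,0,0,0.18],[-1,0,0,0,0,0,0.27],[-1,0,0,0,0,0,0.36],[-1,0,0,0,0,0,0.45],[-1,0,0,0,0,0,0.54]]' ; python3 -m pendant '[[-1,0,0,0,0,0,0.09],[-1,0,0,0,0,0,0.18],[-1,0,0,0,0,0,0.188],[0.6,0,0,0,0,0,0.188],[0.6,0,0,0,0,0,0.188],[0.6,0,0,0,0,0,0.188],[0.6,0,0,0,0,0,0.188],[0.6,0,0,0,0,0,0.188]]' 30;python3 -m pendant '[[0.6,0,0,0,0,0,0],[0.6,0,0,0,0,0,0]]'; python3 go.py .4575 .107 .17 2.6
python3 - <<'E'
from h import *
# spindle tip/foot in both views for the S/T offsets
S=optics.camera('scene');T=optics.camera('top')
cv2.imwrite('pics/raw_S.png',S['pixels'][:,:,::-1])
g=cv2.cvtColor(T['pixels'],cv2.COLOR_RGB2GRAY)[248:266,224:248]; print(g[:, :].tolist() if 0 else '')
g=cv2.cvtColor(S['pixels'],cv2.COLOR_RGB2GRAY)[136:160,274:290]
for row in g: print(*row)
E
```

```text
time: 11.45
ee_pos: [0.5518, -0.2622, -0.0113]
eef_rot: [0.976, 0.218, 0.0, 0.0]
ft_force: [-0.5, -0.0, 0.0]
width: 0.0872
grip_force: 0.0
time: 12.45
ee_pos: [0.5517, -0.2622, -0.0113]
eef_rot: [1.0, 0.026, -0.0, 0.0]
ft_force: [-0.4, 0.1, 0.7]
width: 0.0556
grip_force: 30.0
time: 12.7
ee_pos: [0.5517, -0.2622, -0.0113]
eef_rot: [1.0, 0.026, -0.0, 0.0]
ft_force: [0.2, -0.5, -0.2]
width: 0.0552
grip_force: 30.0
t 12.7 pos [ 0.5517 -0.2622 -0.0113] yaw 3.0 w 0.0552 F [ 0.2 -0.5 -0.2]
shift [-0.249 -1.246 -0.604] turn [0.    0.    0.003] |mm| 421.971671797635 deg 0.4177181988705157

194 197 188 176 154 134 127 124 126 127 125 122 154 195 200 194
125 131 144 181 194 173 151 137 126 125 126 124 119 144 192 206
125 129 128 122 135 166 182 171 154 137 125 125 125 119 139 182
96 110 120 125 128 132 131 160 188 179 150 127 125 125 117 128
63 71 88 104 114 125 130 122 144 186 189 161 133 123 124 121
70 75 75 71 73 98 118 122 127 128 154 184 171 141 126 122
78 77 74 74 73 69 79 103 123 111 98 135 186 181 149 129
77 75 74 76 77 74 70 77 90 112 126 124 141 179 185 154
78 76 75 74 76 75 76 75 71 74 100 121 130 133 165 182
77 76 76 77 78 75 76 76 76 76 75 95 120 128 129 173
77 76 74 74 75 75 76 76 73 73 73 71 88 114 125 130
76 75 76 77 77 74 76 76 66 74 70 66 76 88 113 125
76 76 77 73 76 76 74 75 71 78 71 67 73 73 86 115
76 75 75 77 78 74 79 76 82 91 76 60 64 75 72 94
78 77 75 75 77 76 76 75 76 90 79 65 66 72 74 78
74 78 77 77 76 75 75 76 77 68 77 84 81 78 75 75
75 74 76 75 75 76 75 78 76 76 77 74 75 78 75 75
75 76 77 78 76 75 76 77 75 75 76 75 76 77 74 74
76 76 76 74 76 78 77 78 78 78 75 77 77 77 77 74
78 77 78 75 73 75 76 76 77 76 76 75 77 75 76 79
77 77 77 75 78 76 77 77 76 75 75 78 75 73 74 78
75 76 76 76 78 76 75 75 76 75 77 78 78 76 77 77
76 75 76 76 75 78 77 77 76 74 77 77 75 75 76 79
78 75 76 78 74 77 76 75 75 76 78 75 77 75 74 76
```

```bash
python3 -m pendant '[[0.6,0,0,-0.15,0,0,0],[0.6,0,0,-0.33,0,0,0],[0.6,-0.03,-0.12,-0.45,0,0,0],[0.6,-0.07,-0.3,-0.46,0,0,0],[0.6,-0.11,-0.48,-0.46,0,0,0],[0.6,-0.15,-0.66,-0.46,0,0,0],[0.6,-0.19,-0.84,-0.46,0,0,0],[0.6,-0.22,-0.95,-0.46,0,0,0]]'; python3 go.py .459 .103 .115 2.6
```

```text
time: 13.8
ee_pos: [0.47, 0.0216, 0.1269]
eef_rot: [1.0, 0.028, 0.0, -0.0]
ft_force: [0.6, -0.1, -0.8]
width: 0.0555
grip_force: 30.0
t 13.8 pos [0.47   0.0216 0.1269] yaw 3.2 w 0.0555 F [ 0.6 -0.1 -0.8]
shift [-0.022 -0.273  0.04 ] turn [-0.    -0.     0.005] |mm| 82.99764263736309 deg 0.5672563329310815
```

```bash
python3 -m pendant '[[0.6,-0.02,-0.14,0.02,0,0,0.005],[0.6,-0.022,-0.26,0.04,0,0,0.005],[0.6,-0.022,-0.273,0.04,0,0,0.005],[0.6,-0.022,-0.273,0.04,0,0,0.005]]'; python3 go.py .459 .103 .090 2.6
```

```text
time: 14.3
ee_pos: [0.46, 0.0999, 0.1148]
eef_rot: [1.0, 0.021, 0.0, 0.0]
ft_force: [1.2, -0.7, 0.1]
width: 0.0553
grip_force: 30.0
t 14.3 pos [0.46   0.0999 0.1148] yaw 2.4 w 0.0553 F [ 1.2 -0.7  0.1]
shift [-0.003 -0.01   0.083] turn [ 0.    -0.    -0.002] |mm| 24.98372501960294 deg 0.18431380458981794
```

```bash
python3 -m pendant '[[0.6,-0.001,-0.004,0.04,0,0,0],[0.6,-0.001,-0.004,0.065,0,0,0],[0.6,-0.001,-0.004,0.083,0,0,0],[0.6,-0.001,-0.004,0.083,0,0,0]]'; python3 go.py .459 .103 .080 2.6
```

```text
time: 14.8
ee_pos: [0.4608, 0.101, 0.0909]
eef_rot: [1.0, 0.021, 0.001, 0.0]
ft_force: [-1.7, -2.2, 14.2]
width: 0.0558
grip_force: 30.0
t 14.8 pos [0.4608 0.101  0.0909] yaw 2.4 w 0.0558 F [-1.7 -2.2 14.2]
shift [-0.006 -0.007  0.036] turn [ 0.    -0.001 -0.002] |mm| 11.258022242541456 deg 0.2780502416295353
```

```bash
python3 - <<'E'
from bench import r
s=r.read_state();print(s['ee_pos'],s['ft_force'],s['torque'])
E
python3 -m pendant '[[0.6,0,0,0,0,0,0]]'
python3 - <<'E'
from bench import r
s=r.read_state();print(s['ee_pos'],s['ft_force'],s['torque'])
E
```

```text
[0.46083901 0.1009721  0.09092011] [-1.70502905 -2.16704915 14.15039176] [-0.37082502  0.56856796  0.0072731 ]
time: 14.92
ee_pos: [0.4608, 0.1009, 0.091]
eef_rot: [1.0, 0.02, 0.001, 0.0]
ft_force: [-2.0, -2.2, 14.4]
width: 0.0554
grip_force: 30.0
[0.4608261  0.10094173 0.09097801] [-1.97211202 -2.24817983 14.41615528] [-0.36763908  0.63618468  0.00743168]
```

```bash
python3 -m pendant '[[0.6,0,0,-0.012,0,0,0],[0.6,-0.011,-0.01,-0.012,0,0,0],[0.6,-0.011,-0.01,-0.012,0,0,0],[0.6,-0.011,-0.01,0,0,0,0],[0.6,-0.011,-0.01,0.007,0,0,0],[0.6,-0.011,-0.01,0.007,0,0,0]]'
python3 - <<'E'
from bench import r
s=r.read_state();print(s['ee_pos'],s['ft_force'],s['torque'])
E
```

```text
time: 15.68
ee_pos: [0.456, 0.1043, 0.0874]
eef_rot: [1.0, 0.021, -0.0, 0.0]
ft_force: [0.8, -1.3, -0.7]
width: 0.0556
grip_force: 30.0
[0.45599084 0.10434139 0.08738525] [ 0.84745666 -1.27779032 -0.74129414] [ 0.03984832  0.02259317 -0.02896693]
```

```bash
python3 -m pendant '[[0.6,0,0,0.02,0,0,0],[0.6,0,0,0.035,0,0,0],[0.6,0,0,0.035,0,0,0]]'
python3 - <<'E'
from bench import r
s=r.read_state();print(s['ee_pos'],s['ft_force'],s['torque'])
E
```

```text
time: 16.05
ee_pos: [0.4561, 0.1048, 0.0768]
eef_rot: [1.0, 0.021, -0.0, -0.0]
ft_force: [1.3, 2.0, -2.1]
width: 0.0555
grip_force: 30.0
[0.45607677 0.10479143 0.07683925] [ 1.31933696  1.98882589 -2.12862633] [ 0.64926343 -0.17449874 -0.0161481 ]
```

```bash
python3 -m pendant '[[0.6,0.002,-0.004,0.02,0,0,0],[0.6,0.002,-0.004,0.04,0,0,0],[0.6,0.002,-0.004,0.06,0,0,0],[0.6,0.002,-0.004,0.075,0,0,0],[0.6,0.002,-0.004,0.075,0,0,0]]'
python3 - <<'E'
from bench import r
s=r.read_state();print(s['ee_pos'],s['ft_force'],s['torque'])
E
```

```text
time: 16.68
ee_pos: [0.4565, 0.1055, 0.0543]
eef_rot: [1.0, 0.021, -0.0, 0.0]
ft_force: [-0.3, 0.5, -0.7]
width: 0.0554
grip_force: 30.0
[0.45647144 0.10553238 0.05434037] [-0.27040893  0.46653876 -0.74924653] [ 0.04761188 -0.02055352 -0.04923105]
```

```bash
python3 -m pendant '[[0.6,0,0,0.01,0,0,0],[0.6,0,0,0.018,0,0,0],[0.6,0,0,0.021,0,0,0],[0.6,0,0,0.021,0,0,0]]'
python3 - <<'E'
from bench import r
s=r.read_state();print(s['ee_pos'],s['ft_force'],s['torque'])
E
```

```text
time: 17.18
ee_pos: [0.4566, 0.1056, 0.0487]
eef_rot: [1.0, 0.021, -0.0, 0.0]
ft_force: [-4.7, -0.5, 5.3]
width: 0.0558
grip_force: 30.0
[0.45658665 0.10561646 0.0487196 ] [-4.67311465 -0.50268256  5.32915948] [-1.60441843e-01  7.38482886e-01 -4.00597721e-04]
```

Contact at exactly the expected height, so the spacer is home. I'll release it, retreat and fetch the collar.

```bash
python3 -m pendant '[[-0.6,0,0,-0.006,0,0,0],[-0.6,0,0,-0.006,0,0,0],[-0.8,0,0,-0.006,0,0,0],[-0.8,0,0,-0.1,0,0,0],[-0.8,0,0,-0.25,0,0,0],[-0.6,-0.01,0.15,-0.27,0,0,0],[-0.4,-0.02,0.35,-0.27,0,0,0],[-0.38,-0.03,0.55,-0.27,0,0,-0.08]]'; python3 go.py .4395 -.251 .04 90
```

```text
time: 18.18
ee_pos: [0.4549, -0.0564, 0.1297]
eef_rot: [0.995, 0.099, 0.0, 0.0]
ft_force: [0.6, -0.5, -0.3]
width: 0.062
grip_force: 0.0
t 18.18 pos [ 0.4549 -0.0564  0.1297] yaw 11.4 w 0.062 F [ 0.6 -0.5 -0.3]
shift [-0.178  0.626  0.299] turn [ 0.    -0.    -0.655] |mm| 214.82390708608258 deg 78.63187736420456
```

```bash
python3 -m pendant '[[-0.38,-0.05,0.18,0,0,0,-0.08],[-0.38,-0.1,0.36,0,0,0,-0.16],[-0.38,-0.15,0.52,0,0,0,-0.24],[-0.38,-0.178,0.615,0.1,0,0,-0.32],[-0.38,-0.178,0.615,0.2,0,0,-0.4],[-0.38,-0.178,0.615,0.29,0,0,-0.48],[-0.38,-0.178,0.615,0.29,0,0,-0.56],[-0.38,-0.178,0.615,0.29,0,0,-0.64]]'; python3 go.py .4395 -.251 -.0115 90
python3 - <<'E'
from m import *
S=optics.camera('scene'); sil(S,240,298,12,'purple')
E
```

```text
time: 19.18
ee_pos: [0.4383, -0.2457, 0.0419]
eef_rot: [0.717, 0.697, -0.0, -0.0]
ft_force: [0.4, -1.0, 0.6]
width: 0.0602
grip_force: 0.0
t 19.18 pos [ 0.4383 -0.2457  0.0419] yaw 88.3 w 0.0602 F [ 0.4 -1.   0.6]
shift [-0.017  0.005  0.178] turn [-0.    -0.    -0.014] |mm| 53.67951481162238 deg 1.6795945791373794
purple [239.36 298.25] [[ 0.4407 -0.3291  0.008 ]] bbox [ 3.          4.         17.16666667 17.5       ] 14.0 -31.0
```

```bash
python3 -m pendant '[[-0.38,-0.012,0.004,0.03,0,0,-0.01],[-0.38,-0.012,0.004,0.1,0,0,-0.01],[-0.38,-0.012,0.004,0.16,0,0,-0.01],[-0.38,-0.012,0.004,0.178,0,0,-0.01],[0.8,-0.012,0.004,0.178,0,0,-0.01],[0.8,-0.012,0.004,0.178,0,0,-0.01],[0.8,-0.012,0.004,0.178,0,0,-0.01],[0.8,-0.012,0.004,0.178,0,0,-0.01]]' 6; python3 go.py .4395 -.251 -.0113 2.4
```

```text
time: 20.23
ee_pos: [0.44, -0.2497, -0.0104]
eef_rot: [0.712, 0.702, 0.0, 0.001]
ft_force: [-0.9, -0.0, 2.6]
width: 0.0365
grip_force: 6.0
t 20.23 pos [ 0.44   -0.2497 -0.0104] yaw 89.2 w 0.0365 F [-0.9 -0.   2.6]
shift [-0.004 -0.002  0.003] turn [ 0.001 -0.     0.723] |mm| 1.604183463270956 deg 86.79740660224455
```

```bash
python3 -m pendant '[[-0.38,0,0,0,0,0,0],[-0.38,0,0,0.001,0,0,0],[-0.38,0,0,0.001,0,0,0.09],[-0.38,0,0,0.001,0,0,0.18],[-0.38,0,0,0.001,0,0,0.27],[-0.38,0,0,0.001,0,0,0.36],[-0.38,0,0,0.001,0,0,0.45],[-0.38,0,0,0.001,0,0,0.54]]' ; python3 -m pendant '[[-0.38,0,0,0,0,0,0.09],[-0.38,0,0,0,0,0,0.18],[-0.38,0,0,0,0,0,0.183],[0.8,0,0,0,0,0,0.183],[0.8,0,0,0,0,0,0.183],[0.8,0,0,0,0,0,0.183],[0.8,0,0,0,0,0,0.183],[0.8,0,0,0,0,0,0.183]]' 30; python3 go.py .4566 .1056 .12 2.4
```

```text
time: 21.22
ee_pos: [0.4395, -0.2494, -0.0114]
eef_rot: [0.977, 0.211, -0.0, -0.0]
ft_force: [0.1, 0.3, -0.4]
width: 0.0598
grip_force: 0.0
time: 22.22
ee_pos: [0.4396, -0.2496, -0.0113]
eef_rot: [1.0, 0.024, 0.0, 0.0]
ft_force: [-0.1, -0.6, 0.2]
width: 0.0353
grip_force: 30.0
t 22.23 pos [ 0.4396 -0.2496 -0.0113] yaw 2.8 w 0.0353 F [-0.1 -0.6  0.2]
shift [ 0.115 -1.18  -0.438] turn [ 0.    -0.     0.003] |mm| 379.0273770461193 deg 0.40056938205842857
```

```bash
python3 -m pendant '[[0.8,0,0,-0.15,0,0,0],[0.8,0,0,-0.33,0,0,0],[0.8,0.01,-0.12,-0.44,0,0,0],[0.8,0.03,-0.3,-0.45,0,0,0],[0.8,0.05,-0.48,-0.45,0,0,0],[0.8,0.07,-0.66,-0.45,0,0,0],[0.8,0.09,-0.84,-0.45,0,0,0],[0.8,0.1,-1,-0.45,0,0,0]]'; python3 -m pendant '[[0.8,0.01,-0.1,0,0,0,0],[0.8,0.015,-0.18,0.02,0,0,0.003],[0.8,0.015,-0.18,0.02,0,0,0.003],[0.8,0.015,-0.18,0.02,0,0,0.003]]'; python3 go.py .4566 .1056 .088 2.4
```

```text
time: 23.22
ee_pos: [0.4548, 0.0536, 0.1239]
eef_rot: [1.0, 0.025, 0.0, -0.0]
ft_force: [0.2, -0.3, -0.0]
width: 0.0356
grip_force: 30.0
time: 23.72
ee_pos: [0.4568, 0.105, 0.1177]
eef_rot: [1.0, 0.021, -0.0, 0.0]
ft_force: [0.9, -0.1, -1.2]
width: 0.0355
grip_force: 30.0
t 23.73 pos [0.4568 0.105  0.1177] yaw 2.4 w 0.0355 F [ 0.9 -0.1 -1.2]
shift [-0.001 -0.002  0.099] turn [0. 0. 0.] |mm| 29.71613386109774 deg 0.027661052235217216
```

```bash
python3 -m pendant '[[0.8,-0.001,0,0.04,0,0,0],[0.8,-0.001,0,0.08,0,0,0],[0.8,-0.001,0,0.105,0,0,0],[0.8,-0.001,0,0.105,0,0,0]]'; python3 go.py .4566 .1056 .0655 2.4
```

```text
time: 24.22
ee_pos: [0.456, 0.1055, 0.0854]
eef_rot: [1.0, 0.021, -0.001, 0.0]
ft_force: [0.1, 0.7, -0.2]
width: 0.0355
grip_force: 30.0
t 24.23 pos [0.456  0.1055 0.0854] yaw 2.4 w 0.0355 F [ 0.1  0.7 -0.2]
shift [ 0.002 -0.     0.066] turn [0.    0.001 0.   ] |mm| 19.93111362222832 deg 0.08486992558100344
```

```bash
python3 -m pendant '[[0.8,0.002,0,0.03,0,0,0],[0.8,0.002,0,0.055,0,0,0],[0.8,0.002,0,0.064,0,0,0],[0.8,0.002,0,0.07,0,0,0],[0.8,0.002,0,0.07,0,0,0]]'; python3 go.py .4566 .1056 .0655 2.4
```

```text
time: 24.85
ee_pos: [0.4572, 0.1058, 0.0652]
eef_rot: [1.0, 0.021, 0.0, 0.0]
ft_force: [-1.0, 0.1, -0.6]
width: 0.0353
grip_force: 30.0
t 24.85 pos [0.4572 0.1058 0.0652] yaw 2.4 w 0.0353 F [-1.   0.1 -0.6]
shift [-0.002  0.    -0.001] turn [ 0. -0.  0.] |mm| 0.6506197713932727 deg 0.029610411497153648
```

```bash
python3 -m pendant '[[0.8,0,0,0.004,0,0,0],[0.8,0,0,0.006,0,0,0],[0.8,0,0,0.006,0,0,0]]'; python3 go.py .4566 .1056 .0655 2.4
```

```text
time: 25.22
ee_pos: [0.4575, 0.1058, 0.0646]
eef_rot: [1.0, 0.021, 0.0, 0.0]
ft_force: [-5.1, -0.5, 12.6]
width: 0.0356
grip_force: 30.0
t 25.23 pos [0.4575 0.1058 0.0646] yaw 2.4 w 0.0356 F [-5.1 -0.5 12.6]
shift [-0.003  0.001 -0.003] turn [ 0. -0.  0.] |mm| 1.280645161241434 deg 0.05060864262843096
```

Collar is home (contact at 0.0646, as expected). I'll release it, rise above the lid and turn to straddle the handle.

```bash
python3 -m pendant '[[-0.2,0.003,0,-0.004,0,0,0],[-0.2,0.003,0,-0.004,0,0,0],[-0.3,0.003,0,-0.006,0,0,0],[-0.4,0.003,0,-0.1,0,0,0],[-1,-0.02,0,-0.28,0,0,0],[-1,-0.05,0,-0.46,0,0,-0.05],[-1,-0.05,0,-0.64,0,0,-0.13],[-1,-0.05,0,-0.82,0,0,-0.21]]'; python3 go.py .6 .112 .37 92.6;  python3 -c "
from bench import r;print(r.read_state()['joint_positions'])"
```

```text
time: 26.22
ee_pos: [0.4418, 0.105, 0.3113]
eef_rot: [0.97, 0.241, 0.0, 0.0]
ft_force: [0.8, -0.6, -0.7]
width: 0.0858
grip_force: 0.0
t 26.23 pos [0.4418 0.105  0.3113] yaw 27.9 w 0.0858 F [ 0.8 -0.6 -0.7]
shift [ 0.477  0.227 -0.195] turn [ 0.    -0.    -0.539] |mm| 168.92718092982577 deg 64.6552905008061
[-0.10468237 -0.07370264 -0.2145692   1.70175939 -0.01548087  1.51143439
 -1.40084385]
```

Run:
```python
from h import *
S=optics.camera('scene'); c0=np.array([.457,.1056]);th=.045
cx=np.array([np.cos(th),np.sin(th)]);cy=np.array([-np.sin(th),np.cos(th)]);h=c0+.105*cx
b=h+.0383*cx
q=proj(S,[[*(b-.055*cy),.3216],[*(b+.055*cy),.3216],[*(h-.11*cy),.11]]);print(b,q)
v=crop(S,270,30,370,180,4)
for u in q: cv2.drawMarker(v,tuple(int(i) for i in (u-[270,30]+.5)*4),(0,0,255),0,16,1)
w=crop(S,240,110,330,180,4)
W=np.zeros((600,770,3),np.uint8);W[:600,:400]=v;W[:280,405:765]=w; cv2.imwrite('pics/lid.png',W)
```

```text
[0.60015493 0.11204632] [[336.43543358  74.4126902 ]
 [338.10919797  53.76649696]
 [317.97547675 165.93200203]]
```

View pics/lid.png

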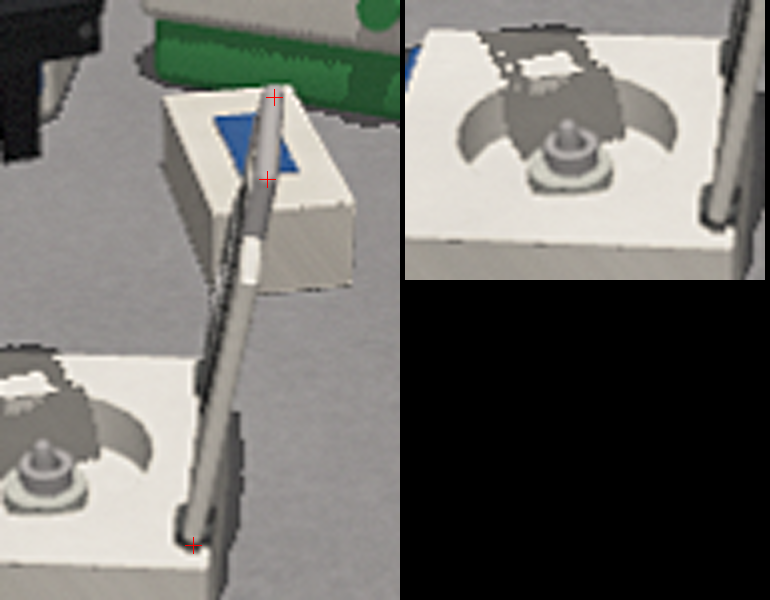

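The picture shows the spacer and collar stacked on the spindle (spindle tip poking through at about 280,143). The handle bar is right at the predicted markers (336,74) to (338,54). Moving above the bar.

```bash
python3 -m pendant '[[-1,0,0,-0.12,0,0,-0.09],[-1,0,0,-0.2,0,0,-0.18],[-1,0.1,0.05,-0.22,0,0,-0.27],[-1,0.23,0.11,-0.22,0,0,-0.36],[-1,0.36,0.17,-0.22,0,0,-0.45],[-1,0.477,0.227,-0.22,0,0,-0.53],[-1,0.477,0.227,-0.22,0,0,-0.539],[-1,0.477,0.227,-0.22,0,0,-0.539]]'; python3 go.py .6 .112 .2925 92.6
```

```text
time: 27.28
ee_pos: [0.6002, 0.1113, 0.3752]
eef_rot: [0.693, 0.721, -0.0, -0.0]
ft_force: [-1.2, -0.2, -0.3]
width: 0.0874
grip_force: 0.0
t 27.27 pos [0.6002 0.1113 0.3752] yaw 92.2 w 0.0874 F [-1.2 -0.2 -0.3]
shift [ 0.002 -0.     0.276] turn [-0.    -0.    -0.003] |mm| 82.75009438956764 deg 0.3592495422119994
```

```bash
python3 -m pendant '[[-1,0,0,0.1,0,0,0],[-1,0,0,0.2,0,0,0],[-1,0,0,0.26,0,0,0],[-1,0,0,0.276,0,0,0],[-1,0,0,0.276,0,0,0],[0,0,0,0.276,0,0,0],[0.6,0,0,0.276,0,0,0],[0.9,0,0,0.276,0,0,0]]' 25; python3 -m pendant '[[1,0,0,0,0,0,0],[1,0,0,0,0,0,0],[1,0,0,0,0,0,0],[1,0,0,0,0,0,0]]' 25; python3 go.py .6 .112 .2925 92.6
```

```text
time: 28.28
ee_pos: [0.6006, 0.1112, 0.293]
eef_rot: [0.693, 0.721, 0.0, 0.0]
ft_force: [-0.5, -0.1, 0.0]
width: 0.0647
grip_force: 0.0
time: 28.78
ee_pos: [0.6005, 0.1112, 0.2926]
eef_rot: [0.693, 0.721, 0.0, 0.0]
ft_force: [-1.3, -0.5, 0.1]
width: 0.0251
grip_force: 0.0
t 28.77 pos [0.6005 0.1112 0.2926] yaw 92.3 w 0.0251 F [-1.3 -0.5  0.1]
shift [ 0.003 -0.002  0.   ] turn [ 0.     0.    -0.002] |mm| 1.0109125543851019 deg 0.2933625834431305
```

```bash
python3 -m pendant '[[1,0,0,0,0,0,0],[1,0,0,0,0,0,0],[1,0,0,0,0,0,0]]' 25
python3 - <<'E'
from h import *
th=.045; c0=np.array([.457,.1056]); cx=np.array([np.cos(th),np.sin(th)])
s=r.read_state(); p=np.array(s['ee_pos']); Rc=R.from_quat(s['eef_rot']); print(p,s['width'],s['ft_force'])
H=np.array([*(c0+.105*cx),.11])
P=lambda a: H+.215*np.array([*(-np.cos(a)*cx),np.sin(a)])
a0=1.75
for a in np.r_[np.arange(1.75,.873,-.11),.873]:
    print(round(a,3),(Rc.inv().apply(P(a)-P(a0))/.3).round(3), P(a)-P(a0)+p)
E
```

```text
time: 29.15
ee_pos: [0.5992, 0.1111, 0.2926]
eef_rot: [0.693, 0.721, -0.001, -0.001]
ft_force: [-7.0, -0.8, 2.0]
width: 0.0131
grip_force: 25.0
[0.59923895 0.1111415  0.29255188] 0.013102335242844196 [-6.99893623 -0.81150496  2.03582576]
1.75 [0. 0. 0.] [0.59923895 0.1111415  0.29255188]
1.64 [-0.    -0.078 -0.01 ] [0.57580671 0.11008633 0.29548028]
1.53 [-0.001 -0.157 -0.01 ] [0.55219494 0.10902308 0.29581601]
1.42 [-0.001 -0.235 -0.003] [0.52868907 0.10796461 0.29355503]
1.31 [-0.001 -0.312  0.014] [0.50557321 0.10692369 0.28872467]
1.2 [-0.002 -0.387  0.038] [0.48312679 0.10591292 0.28138331]
1.09 [-0.002 -0.459  0.071] [0.46162115 0.10494451 0.27161969]
0.98 [-0.002 -0.527  0.111] [0.44131623 0.10403017 0.25955184]
0.873 [-0.003 -0.588  0.158] [0.4229506  0.10320316 0.2457408 ]
```

```bash
python3 -m pendant '[[1,0,-0.039,-0.006,0,0,0],[1,0,-0.078,-0.01,0,0,0],[1,0,-0.118,-0.011,0,0,0],[1,0,-0.157,-0.01,0,0,0],[1,-0.001,-0.196,-0.008,0,0,0],[1,-0.001,-0.235,-0.003,0,0,0],[1,-0.001,-0.235,-0.003,0,0,0]]' 25; python3 go.py .4229 .1032 .2457 92.3
```

```text
time: 30.02
ee_pos: [0.5291, 0.1082, 0.2935]
eef_rot: [0.693, 0.721, -0.0, -0.0]
ft_force: [0.3, 2.0, 2.0]
width: 0.0131
grip_force: 25.0
t 30.02 pos [0.5291 0.1082 0.2935] yaw 92.3 w 0.0131 F [0.3 2.  2. ]
shift [-0.002 -0.354  0.16 ] turn [-0. -0.  0.] |mm| 116.60977423285696 deg 0.041742756752203
```

```bash
python3 -m pendant '[[1,0,-0.039,0.007,0,0,0],[1,0,-0.077,0.017,0,0,0],[1,-0.001,-0.115,0.028,0,0,0],[1,-0.001,-0.152,0.041,0,0,0],[1,-0.001,-0.188,0.057,0,0,0],[1,-0.001,-0.224,0.074,0,0,0],[1,-0.001,-0.224,0.074,0,0,0]]' 25; python3 go.py .4229 .1032 .2457 92.3
```

```text
time: 30.9
ee_pos: [0.4617, 0.1052, 0.2709]
eef_rot: [0.693, 0.721, -0.0, -0.0]
ft_force: [-1.1, 5.5, 0.1]
width: 0.0133
grip_force: 25.0
t 30.9 pos [0.4617 0.1052 0.2709] yaw 92.3 w 0.0133 F [-1.1  5.5  0.1]
shift [-0.001 -0.13   0.084] turn [-0. -0.  0.] |mm| 46.30805237932427 deg 0.06258878149306162
```

```bash
python3 -m pendant '[[1,0.002,-0.034,0.019,0,0,0],[1,0.003,-0.068,0.04,0,0,0],[1,0.004,-0.099,0.063,0,0,0],[1,0.004,-0.13,0.086,0,0,0],[1,0.004,-0.13,0.086,0,0,0],[1,0.004,-0.13,0.086,0,0,0]]' 25
python3 - <<'E'
from h import *
s=r.read_state();p=np.array(s['ee_pos']);print(p,s['width'],s['ft_force'],s['grip_force'])
S=optics.camera('scene'); cv2.imwrite('pics/raw_end.png',S['pixels'][:,:,::-1])
th=.045;c0=np.array([.457,.1056]);cx=np.array([np.cos(th),np.sin(th)]);cy=np.array([-np.sin(th),np.cos(th)])
H=np.array([*(c0+.105*cx),.11]);ny=np.array([*cy,0])
e=p+[0,0,.0291]-H; print('angle from TCP',np.degrees(np.arctan2(e[2],-e[:2]@cx)),np.hypot(e[2],e[:2]@cx))
# side face of the lid (y=-0.11): predicted pixels for near side plate at several angles
for a in (45,50,55):
    t=np.radians(a);d=np.array([*(-np.cos(t)*cx),np.sin(t)])
    print(a,proj(S,[H-.11*ny+.182*d,H-.11*ny+.1*d,H-.11*ny]).round(1).tolist())
hsv=cv2.cvtColor(S['pixels'],cv2.COLOR_RGB2HSV)
g=cv2.cvtColor(S['pixels'],cv2.COLOR_RGB2GRAY)
E
```

```text
time: 31.65
ee_pos: [0.424, 0.1039, 0.2454]
eef_rot: [0.693, 0.721, -0.0, 0.0]
ft_force: [-0.1, -5.3, -2.1]
width: 0.0133
grip_force: 25.0
[0.42395931 0.10385071 0.24544595] 0.013292864067422944 [-0.06129701 -5.25182922 -2.14967443] 24.991587102413177
angle from TCP 49.996834975974544 0.21480944164476945
45 [[260.2, 117.9], [287.2, 140.3], [318.0, 165.9]]
50 [[265.0, 113.8], [289.9, 138.2], [318.0, 165.9]]
55 [[270.4, 110.2], [292.8, 136.4], [318.0, 165.9]]
```

Run:
```python
from h import *
im=cv2.imread('pics/raw_end.png'); 
a=np.array([265.,113.8]);b=np.array([318.,165.9]);d=(b-a)/np.linalg.norm(b-a);n=np.array([d[1],-d[0]]) # n: up-right
for f in (.05,.2,.35,.5,.65):
    q=a+f*(b-a)+np.arange(-8,9)[:,None]*n
    v=cv2.remap(im,q[:,0].astype(np.float32)[None],q[:,1].astype(np.float32)[None],1)[0]
    print(f,v.mean(1).astype(int))
```

```text
0.05 [117 117 118 118 116 115 116 121 144 169 196 196 190 189 187 188 191]
0.2 [119 121 121 119 117 117 115 121 148 173 199 200 193 192 193 193 193]
0.35 [120 122 120 120 121 121 117 126 154 177 198 198 192 193 193 192 190]
0.5 [ 88  90  98 116 119 118 113 130 156 176 198 196 191 192 194 195 195]
0.65 [117 116 117 117 119 118 114 136 162 183 201 196 192 195 193 192 191]
```

```bash
python3 -m pendant '[[1,-0.002,0,0,0,0,0],[1,-0.002,0,0,0,0,0],[1,-0.002,0,0,0,0,0],[1,-0.002,0,0,0,0,0]]' 30 && python3 -c "
from bench import r
s=r.read_state();print(s['ee_pos'],s['ft_force'],s['joint_vel']);print(r.close_job())"
```

```text
time: 32.2
ee_pos: [0.424, 0.1039, 0.2455]
eef_rot: [0.693, 0.721, -0.0, 0.0]
ft_force: [0.7, -4.7, -2.2]
width: 0.0131
grip_force: 30.0
[0.42403233 0.10389286 0.24552316] [ 0.66049182 -4.73075411 -2.19415365] [ 0.00016733 -0.00028726 -0.00086302  0.0022747  -0.00040377 -0.00311269
 -0.00024217]
the job is handed in; nothing more can be done
None
```

The spacer and then the collar are home on the spindle and released, and the gripper is holding the lid steady at about 50° open; I handed the job in at 32.2 s of the 72 s allowed, and no verdict came back.

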